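Sort the bench leftovers into their trays

TASK

Clear up the lab bench: stand the two small vials upright in the small two-bay tray and the two wider bottles upright in the large two-bay tray, one to a bay and down on the bay's floor, and lay the marker flat and lengthwise in the long undivided tray. Do not knock any bottle or vial over on the way, and leave the pair of petri dishes and the roll of tape where they are.

Things in the scene. Friction and masses are not known exactly. Their poses are not given: they have to be found in the camera images.
- bottle1_mid (a point): Plain white plastic bottle, round, 46 mm diameter at its straight body (the lowest 42 mm), with a blue screw cap 38 mm diameter and 18 mm high; 70 mm tall in all, about 90 g, standing upright. This point lies on its axis half-way up, 35 mm above its base; z points up.
- bottle2_mid (a point): Plain white plastic bottle, round, 46 mm diameter at its straight body (the lowest 42 mm), with a blue screw cap 38 mm diameter and 18 mm high; 70 mm tall in all, about 90 g, standing upright. This point lies on its axis half-way up, 35 mm above its base; z points up. Same as the other bottle; either may go in either bay of the large tray.
- vial1_mid (a point): Small white plastic vial, round, 28 mm diameter at its straight body (the lowest 38 mm), with a blue screw cap 25 mm diameter and 14 mm high; 62 mm tall in all, about 35 g, standing upright: same look as the bottles but much narrower. This point lies on its axis half-way up, 31 mm above its base; z points up.
- vial2_mid (a point): Small white plastic vial, round, 28 mm diameter at its straight body (the lowest 38 mm), with a blue screw cap 25 mm diameter and 14 mm high; 62 mm tall in all, about 35 g, standing upright: same look as the bottles but much narrower. This point lies on its axis half-way up, 31 mm above its base; z points up. Same as the other vial; either may go in either bay of the small tray.
- marker_mid (a point): Square-barrelled marker pen, 135 mm long and 18 x 18 mm across, about 30 g, lying flat on the bench: white barrel, grey cap (49 mm long) at its +x end. This point is its middle, 9 mm above the surface it lies on; x runs along its length, z up.
- vial_tray: Small two-bay tray, grey floor and white walls, 58 x 112 mm outside, fixed to the bench. Origin at the centre of its underside, on the bench; its y axis runs along its long side, z up. Two square bays, 50 x 50 mm inside, centred at y = +27 mm and y = -27 mm; bay floor 4 mm above the bench, walls and divider 4 mm thick with their tops 12 mm above the bench.
- bottle_tray: Large two-bay tray, grey floor and white walls, 78 x 152 mm outside, fixed to the bench. Origin at the centre of its underside, on the bench; its y axis runs along its long side, z up. Two square bays, 70 x 70 mm inside, centred at y = +37 mm and y = -37 mm; bay floor 4 mm above the bench, walls and divider 4 mm thick with their tops 14 mm above the bench.
- pen_tray: Long tray without divider, grey floor and white walls, 80 x 178 mm outside, fixed to the bench. Origin at the centre of its underside, on the bench; its y axis runs along its long side, z up. One bay 72 x 170 mm inside; floor 3 mm above the bench, walls 4 mm thick with their tops 10 mm above the bench.
- dishes_mid (a point): Bystander, not to be moved: two clear round petri dishes stacked, 57 mm diameter, 29 mm high together, loose on the bench. This point is at their centre, half-way up.
- tape_mid (a point): Bystander, not to be moved: a roll of paper tape lying flat, 52 mm diameter, 28 mm hole, 19 mm high, loose on the bench. This point is at its centre, half-way up.
Things that resemble listed ones, but are neither listed nor needed, are in the scene too. Leave any orange or pink look-alike of the part that bears vial2_mid alone.

How it is judged:
At the end, for the whole second after the job is handed in: Vials upright (0.1 rad) on the small tray's floor, one per bay, within 13.5 mm of bay centre per axis (z 4 mm); bottles likewise in the large tray (14.5 mm); marker flat (0.08 rad) on the long tray's floor, within 0.4 rad of its length, centred to 22 mm along, 30 mm across; all released, at rest (((x of vial1_mid in the frame of vial_tray between -0.0135 and 0.0135 m and y of vial1_mid in the frame of vial_tray between 0.0135 and 0.0405 m and z of vial1_mid in the frame of vial_tray between 0.031 and 0.039 m and x of vial2_mid in the frame of vial_tray between -0.0135 and 0.0135 m and y of vial2_mid in the frame of vial_tray between -0.0405 and -0.0135 m and z of vial2_mid in the frame of vial_tray between 0.031 and 0.039 m) or (x of vial1_mid in the frame of vial_tray between -0.0135 and 0.0135 m and y of vial1_mid in the frame of vial_tray between -0.0405 and -0.0135 m and z of vial1_mid in the frame of vial_tray between 0.031 and 0.039 m and x of vial2_mid in the frame of vial_tray between -0.0135 and 0.0135 m and y of vial2_mid in the frame of vial_tray between 0.0135 and 0.0405 m and z of vial2_mid in the frame of vial_tray between 0.031 and 0.039 m)) and ((x of bottle1_mid in the frame of bottle_tray between -0.0145 and 0.0145 m and y of bottle1_mid in the frame of bottle_tray between 0.0225 and 0.0515 m and z of bottle1_mid in the frame of bottle_tray between 0.035 and 0.043 m and x of bottle2_mid in the frame of bottle_tray between -0.0145 and 0.0145 m and y of bottle2_mid in the frame of bottle_tray between -0.0515 and -0.0225 m and z of bottle2_mid in the frame of bottle_tray between 0.035 and 0.043 m) or (x of bottle1_mid in the frame of bottle_tray between -0.0145 and 0.0145 m and y of bottle1_mid in the frame of bottle_tray between -0.0515 and -0.0225 m and z of bottle1_mid in the frame of bottle_tray between 0.035 and 0.043 m and x of bottle2_mid in the frame of bottle_tray between -0.0145 and 0.0145 m and y of bottle2_mid in the frame of bottle_tray between 0.0225 and 0.0515 m and z of bottle2_mid in the frame of bottle_tray between 0.035 and 0.043 m)) and angle between each of bottle1_mid, bottle2_mid, vial1_mid, vial2_mid's own z axis and vertical below 0.1 rad and x of marker_mid in the frame of pen_tray between -0.03 and 0.03 m and y of marker_mid in the frame of pen_tray between -0.022 and 0.022 m and z of marker_mid in the frame of pen_tray between 0.007 and 0.0165 m and angle between the x axis of marker_mid and the y axis of pen_tray, either way round below 0.4 rad and angle between marker_mid's own x axis and vertical between 1.4908 and 1.6508 rad and linear speed of each of bottle1, bottle2, vial1, vial2, marker below 0.02 m/s); the robot touches nothing.
It fails at once if a bottle or vial is knocked over (tipped more than 0.8 rad) (angle between any of bottle1_mid, bottle2_mid, vial1_mid, vial2_mid's own z axis and vertical above 0.8 rad).
It fails at once if the petri dishes or the tape roll are moved by more than 25 mm (distance of any of dishes_mid, tape_mid from where it was at the start of the episode above 0.025 m).
It also fails if it takes over 128 s, if anything falls off the work surface, if the arm or the gripper's body presses on something with over 40 N, if the wrist force passes 120 N, or if a joint passes its speed limit or range.

ROBOT

A 6-joint arm with a two-finger parallel gripper is mounted at the origin on the work surface. World frame = base frame: x ahead of the robot, y to its left, z up, the work surface at z = 0. Lengths are in m, angles in rad, forces in N, time in s.
With the tool pointing down it reaches from about 0.325 to 0.925 m from the base axis. Payload 3.1 kg.
Tool frame: the origin (TCP) lies at the very end of the fingers, on their centre line; the grasp point (between the pads) lies 19 mm behind it; z points along the fingers, y is the line along which they close (so a half turn about z gives the same grasp; the last joint's range is limited). The gripper opens to 85 mm and grips with 20 to 120 N. Pads are 22 mm wide; open, the fingers measure 114 mm over their backs; the gripper's body (76 mm by 85 mm) begins 54 mm behind the grasp point. The pads swing forward as they close: fully open they stand 13 mm farther back than shut.
Start: joints at [1.121, 0.217, 1.613, -0, 1.311, -0.112], TCP at [0.207, 0.59, 0.231] pointing down, gripper open.
Joint ranges: [-2.75, 2.75], [-0.78, 2.1], [0.31, 2.55], [-1.13, 4.27], [0.13, 2.63], [-2.58, 2.58]. Speed limits (rad/s): [2.79, 2.79, 3.14, 3.14, 3.14, 3.14].

INTERFACE

Orientations are given as a rotation vector (axis times angle).
In Python, from station import * gives the robot as it stands. The module is installed in compiled form; this text tells all that it offers.
- The arm moves only by the tool apply_moves, never from a script. Its argument "rows" is a list of rows, each a list of 6 numbers: the shift along the tool's x, y, z in mm, then the turn, a rotation vector about the tool's x, y, z in degrees. In form: [[dx, dy, dz, ax, ay, az], ...]. A call has 1 to 8 rows; each row shifts and turns the commanded pose from where the row before left it, along the tool's axes as they then stand; what a row does not reach is not made up. A row lasts 1/10 s, in which the tool goes at most 50 mm and 8.59 degrees, less where a joint would pass 70% of its speed; a pose out of reach is approached as far as the arm can. A call with a gripper value outside its range is refused whole. "gripper" is the finger opening in mm, from 0 to 85.4, set as the call begins (left out, the last holds). The fingers move at their own pace and stop on an object; the grip force is fixed at half the most. Time passes only in rows, so rows that do not move let the fingers close. It gives the time, the measured TCP pose, the force, the opening and the grip force at its end, in the units of the state.
- observe(): the state, without advancing time (a new reading comes with each control period).
- read_camera(name): name is "scene" or "top" or "wrist"; returns a dict with "image" (400x640x3 uint8, red, green, blue), "range_z" (400x640 float32, m along the optical axis (not along the pixel's ray), 0 where there is no reading), "vfov" (degrees; the focal length in pixels is half the picture's height over the tangent of half this angle, whatever the lens; pixels are square), "cx", "cy" (the principal point, pixels), "world_from_camera" (4x4, takes a point from camera to world coordinates); the wrist camera has in their place "hand_eye" (4x4, takes a point from camera to tool coordinates, whose origin is the TCP and whose axes are the flange's). Camera axes: x right, y up, looking along -z (the intrinsics and any distortion apply to the point x, -y, -z); pixel columns grow to the right and rows downward; lengths in m; the calibration is good to about 2 mm. A picture is of the moment at which its call begins: read the wrist's pose just before it.
- sign_off(): hands the job in; it is judged then, once.
The state is a dict: "t": time; "joints": joint angles; "qvel": joint speeds; "joint_torque": joint torques, N m; "eef_pos": TCP position; "tool_rot": TCP orientation; "force": force on the tool from outside, world axes, zero at the start; "torque": the same for the moment, N m; "grip_width": finger opening in m; "finger_force": force on a finger pad.
Only numpy, scipy, OpenCV 4.12 (cv2) and the standard library are available. Lean on these libraries where they do the work, as an engineer would, in place of code of your own. Each camera call takes 0.05 s, during which the arm holds its last target. There are 200 camera calls.

## Working session

There is one attempt and no reset: what is moved stays moved. The work goes in short steps, Python scripts to look and compute and a tool call to move; the robot and the scene stay as the last step left them, time stands still between calls to the robot, and variables do not carry over. Pictures are saved under pics/ and viewed, at most 14 in all, crops included, and the job is handed in when it is done.

Besides the shell and the picture viewer there is one more tool, called after "Request:" as name(argument=value, ...), one argument or row to a line, values as JSON. apply_moves: Moves the arm, as the interface text tells. Its arguments: {"type":"object","properties":{"rows":{"type":"array"},"gripper":{"type":"number"}},"required":["rows"]}

```bash
mkdir -p pics
cat > h.py <<'E'
from station import *
import numpy as np, cv2
from scipy.spatial.transform import Rotation as R
def cam(name):
    s=observe(); c=read_camera(name)
    if 'hand_eye' in c:
        T=np.eye(4);T[:3,:3]=R.from_rotvec(s['tool_rot']).as_matrix();T[:3,3]=s['eef_pos']
        c['W']=T@np.array(c['hand_eye'])
    else: c['W']=np.array(c['world_from_camera'])
    c['f']=200/np.tan(np.radians(c['vfov'])/2)
    return c
def cloud(c):
    v,u=np.mgrid[0:400,0:640]; d=c['range_z']
    p=np.stack([(u-c['cx'])/c['f']*d,-(v-c['cy'])/c['f']*d,-d,np.ones_like(d)],-1)
    P=(p@c['W'].T)[...,:3]; P[d==0]=np.nan; return P
def ray(c,u,v,z):
    d=c['W'][:3,:3]@np.array([(u-c['cx'])/c['f'],-(v-c['cy'])/c['f'],-1]);o=c['W'][:3,3]
    return o+d*(z-o[2])/d[2]
def save(c,n): cv2.imwrite('pics/'+n,cv2.cvtColor(c['image'],cv2.COLOR_RGB2BGR))
E
python3 - <<'E'
from h import *
print(observe())
for n in ['top','scene']:
    c=cam(n);save(c,n+'1.png');print(n,{k:c[k] for k in c if k not in('image','range_z','W')},c['W'].round(3).tolist(), (c['range_z']>0).mean())
E
```

```text
{'t': 0.0, 'joints': array([ 1.12079323e+00,  2.17735025e-01,  1.61490493e+00,  7.63670671e-06,
        1.31129933e+00, -1.12181132e-01]), 'qvel': array([-0.0004636 ,  0.00068329,  0.00015581,  0.00282271, -0.00024358,
        0.00097804]), 'joint_torque': array([-1.25083698e-03, -3.96841407e+01, -3.03854835e+01, -1.58173498e-04,
        9.65885818e-03, -7.32169738e-07]), 'eef_pos': array([0.20676122, 0.5889613 , 0.22999539]), 'tool_rot': array([-0.52802187, -3.09623167,  0.00353745]), 'force': array([-0.38450033,  0.16439381, -0.54145981]), 'torque': array([-0.00653717, -0.00442238,  0.01281303]), 'finger_force': 0.0, 'grip_width': 0.08555251158855405}
top {'vfov': 53.26968851937611, 'cx': 318.9197976046154, 'cy': 203.70476800896574, 'world_from_camera': array([[ 0.00781528,  0.99873835, -0.04960468,  0.48104096],
       [-0.99987685,  0.00712982, -0.01398045, -0.008861  ],
       [-0.01360914,  0.04970783,  0.99867108,  1.21335605],
       [ 0.        ,  0.        ,  0.        ,  1.        ]]), 'f': np.float64(398.7848407297153)} [[0.008, 0.999, -0.05, 0.481], [-1.0, 0.007, -0.014, -0.009], [-0.014, 0.05, 0.999, 1.213], [0.0, 0.0, 0.0, 1.0]] 0.995953125
scene {'vfov': 42.82967431626783, 'cx': 313.3375730292443, 'cy': 194.34072612052597, 'world_from_camera': array([[ 0.77436963, -0.40286349,  0.48790644,  1.1410973 ],
       [ 0.63251729,  0.51303203, -0.58027581, -0.66673842],
       [-0.01653969,  0.75795722,  0.65209454,  0.82498009],
       [ 0.        ,  0.        ,  0.        ,  1.        ]]), 'f': np.float64(509.9510919332893)} [[0.774, -0.403, 0.488, 1.141], [0.633, 0.513, -0.58, -0.667], [-0.017, 0.758, 0.652, 0.825], [0.0, 0.0, 0.0, 1.0]] 0.996
```

View pics/top1.png

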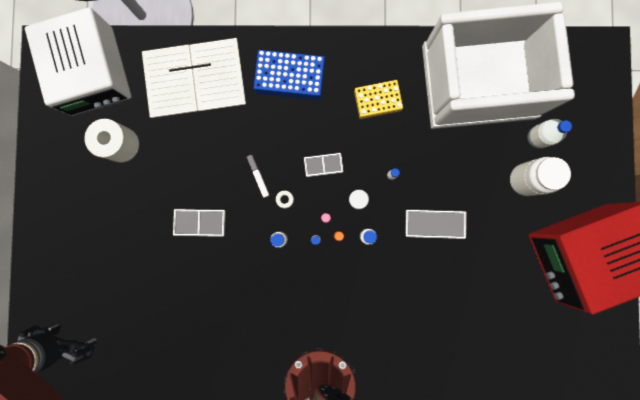

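View pics/scene1.png

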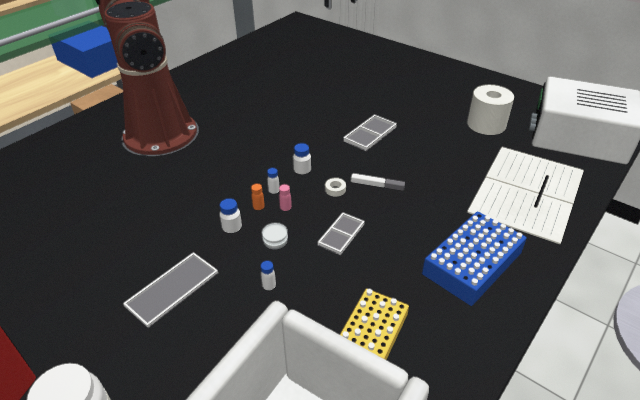

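The top view shows bottles at px (279,240) and (369,237), and vials at (316,240) and (393,173). The marker is at (258,176), the vial tray at (323,164), the bottle tray at (199,222) and the pen tray at (436,224). Orange and pink decoys sit at (339,236) and (326,217), the dishes at (359,199) and the tape at (285,199). The scene view agrees.

```bash
cat > m.py <<'E'
from h import *
def blobs(c,mask,lo=15,hi=4000):
    n,l,s,ce=cv2.connectedComponentsWithStats(mask.astype(np.uint8))
    return [(ce[i],s[i],l==i) for i in range(1,n) if lo<s[i][4]<hi]
def blue(c):
    h=cv2.cvtColor(c['image'],cv2.COLOR_RGB2HSV); return (h[...,0]>105)&(h[...,0]<125)&(h[...,1]>120)&(h[...,2]>60)
E
python3 - <<'E'
from m import *
C={n:cam(n) for n in['top','scene']}
P={n:cloud(C[n]) for n in C}
for n in C:
    print(n,'bench z',np.nanmedian(P[n][150:260,230:420,2]))
    for ce,s,m in blobs(C[n],blue(C[n]),15,1500):
        q=P[n][m]; zt=np.nanpercentile(q[:,2],90); t=q[q[:,2]>zt-.004]
        print(' blue',ce.round(1),s[4],'ztop',zt.round(4),'top ctr',np.nanmean(t,0).round(4), 'ray@.066', ray(C[n],*ce,.066).round(3))
    g=C[n]['image'].max(2)>75
    for ce,s,m in blobs(C[n],g,40,5000):
        p=P[n][m]
        if not(.3<np.nanmedian(p[:,0])<.8 and abs(np.nanmedian(p[:,1]))<.4): continue
        u=np.argwhere(m)[:,::-1].astype(np.float32); (r,wh,a)=cv2.minAreaRect(u)[0:3]
        b=cv2.boxPoints(cv2.minAreaRect(u)); W=np.array([ray(C[n],*x,.01) for x in b])
        print(' g',ce.round(1),s[4],'z10/50/95',np.nanpercentile(p[:,2],[10,50,95]).round(3),'rayctr',ray(C[n],*r,.01).round(4)[:2],'sides',np.linalg.norm(W[1]-W[0]).round(3),np.linalg.norm(W[2]-W[1]).round(3),'dir01',np.degrees(np.arctan2(*(W[1]-W[0])[[1,0]])).round(1))
E
```

```text
top bench z -0.0001319751726953644
 blue [565.1 126. ] 149 ztop 0.1404 top ctr [ 0.7507 -0.657   0.1388] ray@.066 [ 0.768 -0.701  0.066]
 blue [395.1 172. ] 70 ztop 0.0642 top ctr [ 0.6317 -0.2106  0.0626] ray@.066 [ 0.631 -0.212  0.066]
 blue [370.1 236.7] 133 ztop 0.0719 top ctr [ 0.444  -0.1376  0.0702] ray@.066 [ 0.445 -0.14   0.066]
 blue [276.6 239.8] 135 ztop 0.0727 top ctr [0.434  0.1278 0.0709] ray@.066 [0.433 0.128 0.066]
 blue [315.  240.2] 69 ztop 0.0632 top ctr [0.4349 0.0192 0.0617] ray@.066 [0.433 0.018 0.066]
 g [322.9 164.3] 798 z10/50/95 [-0.     0.004  0.013] rayctr [ 0.6608 -0.0033] sides 0.117 0.063 dir01 -82.7
 g [257.6 176.7] 319 z10/50/95 [0.001 0.017 0.021] rayctr [0.6241 0.1959] sides 0.023 0.138 dir01 -66.9
 g [393.  173.3] 114 z10/50/95 [0.001 0.057 0.065] rayctr [ 0.6348 -0.2157] sides 0.041 0.028 dir01 -63.0
 g [358.5 198.7] 330 z10/50/95 [0.002 0.028 0.032] rayctr [ 0.5559 -0.1114] sides 0.057 0.06 dir01 -89.6
 g [284.1 199. ] 237 z10/50/95 [-0.001  0.017  0.022] rayctr [0.5543 0.1138] sides 0.055 0.055 dir01 -89.6
 g [198.7 222.3] 1438 z10/50/95 [0.   
[... 1572 characters left out ...]
50/95 [0.002 0.016 0.021] rayctr [0.5539 0.1143] sides 0.053 0.074 dir01 38.1
 g [257.2 196.3] 298 z10/50/95 [0.004 0.036 0.063] rayctr [ 0.4274 -0.0314] sides 0.03 0.1 dir01 47.2
 g [229.8 215.5] 639 z10/50/95 [0.006 0.044 0.071] rayctr [ 0.4238 -0.1209] sides 0.05 0.123 dir01 55.7
 g [340.7 232.8] 1104 z10/50/95 [0.002 0.005 0.013] rayctr [ 0.6629 -0.0058] sides 0.14 0.073 dir01 99.9
 g [274.6 235.2] 583 z10/50/95 [0.007 0.028 0.031] rayctr [ 0.5504 -0.1046] sides 0.06 0.082 dir01 38.3
 g [169.7 288.8] 3045 z10/50/95 [0.001 0.004 0.01 ] rayctr [ 0.4881 -0.3469] sides 0.199 0.1 dir01 90.1
 g [267.6 275. ] 383 z10/50/95 [0.006 0.039 0.063] rayctr [ 0.6191 -0.1985] sides 0.03 0.082 dir01 44.3
```

```bash
cat > p.py <<'E'
# python3 p.py x y z psi(deg) [max mm per row] : rows to target (tool down, psi = heading of tool y)
import sys; from h import *
def rows(x,y,z,psi,step=40):
    s=observe(); Rm=R.from_rotvec(s['tool_rot']).as_matrix(); p0=np.degrees(np.arctan2(Rm[1,1],Rm[0,1]))
    d=np.array([x,y,z])-s['eef_pos']; dp=psi-p0; n=max(1,int(np.ceil(max(np.linalg.norm(d)*1000/step,abs(dp)/8))))
    print('t %.1f pos'%s['t'],s['eef_pos'].round(4),'psi %.1f'%p0,'tilt',np.degrees(np.arccos(-Rm[2,2])).round(1),'w',round(s['grip_width'],4),'F',s['force'].round(1),'j',s['joints'].round(2),'n',n)
    out=[]
    for i in range(n):
        a=np.radians(p0+dp*i/n); e=d*1000/n
        out.append([round(float(-np.sin(a)*e[0]+np.cos(a)*e[1]),1),round(float(np.cos(a)*e[0]+np.sin(a)*e[1]),1),round(float(-e[2]),1),0,0,round(-dp/n,1)])
    print(out)
if __name__=='__main__': rows(*map(float,sys.argv[1:]))
E
python3 p.py .436 .1275 .2 70
```

```text
t 0.2 pos [0.2069 0.5892 0.2304] psi 70.6 tilt 0.1 w 0.085 F [-0.7  0.7  0. ] j [ 1.12  0.22  1.61 -0.    1.31 -0.11] n 13
[[-28.4, -27.7, 2.3, 0, 0, np.float64(0.0)], [-28.4, -27.6, 2.3, 0, 0, np.float64(0.0)], [-28.4, -27.6, 2.3, 0, 0, np.float64(0.0)], [-28.5, -27.6, 2.3, 0, 0, np.float64(0.0)], [-28.5, -27.6, 2.3, 0, 0, np.float64(0.0)], [-28.5, -27.5, 2.3, 0, 0, np.float64(0.0)], [-28.5, -27.5, 2.3, 0, 0, np.float64(0.0)], [-28.6, -27.5, 2.3, 0, 0, np.float64(0.0)], [-28.6, -27.5, 2.3, 0, 0, np.float64(0.0)], [-28.6, -27.4, 2.3, 0, 0, np.float64(0.0)], [-28.6, -27.4, 2.3, 0, 0, np.float64(0.0)], [-28.7, -27.4, 2.3, 0, 0, np.float64(0.0)], [-28.7, -27.4, 2.3, 0, 0, np.float64(0.0)]]
```

Request:
apply_moves(
  rows=[
    [-29, -28, 0, 0, 0, 0],
    [-29, -28, 0, 0, 0, 0],
    [-29, -28, 0, 0, 0, 0],
    [-29, -28, 0, 0, 0, 0],
    [-29, -28, 0, 0, 0, 0],
    [-29, -28, 0, 0, 0, 0],
    [-29, -28, 0, 0, 0, 0],
    [-29, -28, 0, 0, 0, 0],
  ],
  gripper=85,
)

```text
t: 1.0
eef_pos: [0.3521, 0.2999, 0.2313]
tool_rot: [0.527, 3.097, 0.0]
force: [-0.4, -0.0, -0.0]
grip_width: 0.0851
finger_force: 0.0
```

Request:
apply_moves(
  rows=[
    [-28, -27, 6, 0, 0, 0],
    [-28, -27, 6, 0, 0, 0],
    [-28, -27, 6, 0, 0, 0],
    [-28, -27, 6, 0, 0, 0],
    [-27, -26, 6, 0, 0, 0],
    [0, 0, 0, 0, 0, 0],
  ],
)

```text
t: 1.6
eef_pos: [0.4395, 0.1255, 0.2005]
tool_rot: [-0.536, -3.095, 0.003]
force: [0.2, 0.1, 0.1]
grip_width: 0.0849
finger_force: 0.0
```

```bash
sed -i 's/round(-dp\/n,1)/float(round(-dp\/n,1))/' p.py; python3 p.py .436 .1275 .012 70 20
python3 - <<'E'
from m import *
c=cam('wrist');save(c,'w1.png');P=cloud(c)
for ce,s,m in blobs(c,blue(c),100,90000):
    q=P[m]; zt=np.nanpercentile(q[:,2],90); t=q[q[:,2]>zt-.004]
    r=cv2.minEnclosingCircle(np.argwhere(m&(P[...,2]>zt-.005))[:,::-1].astype(np.float32))
    print(ce.round(1),s[:4],zt.round(4),np.nanmean(t,0).round(4),ray(c,*r[0],zt).round(4),'rad',r[1]/c['f']*np.nanmedian(c['range_z'][m]))
E
```

```text
t 1.6 pos [0.4395 0.1255 0.2005] psi 70.3 tilt 0.1 w 0.0849 F [0.2 0.1 0.1] j [ 0.13 -0.12  2.03 -0.    1.24 -1.1 ] n 10
[[0.4, 0.1, 18.9, 0, 0, 0.0], [0.4, 0.1, 18.9, 0, 0, 0.0], [0.4, 0.1, 18.9, 0, 0, 0.0], [0.4, 0.1, 18.9, 0, 0, 0.0], [0.4, 0.1, 18.9, 0, 0, 0.0], [0.4, 0.1, 18.9, 0, 0, 0.0], [0.4, 0.1, 18.9, 0, 0, 0.0], [0.4, 0.1, 18.9, 0, 0, 0.0], [0.4, 0.1, 18.9, 0, 0, 0.0], [0.4, 0.1, 18.9, 0, 0, 0.0]]
[318.5 181.5] [299 162  39  40] 0.071 [0.4327 0.1265 0.0701] [0.4324 0.1266 0.071 ] rad 0.018503447010475873
[219. 214.] [206 202  27  25] 0.0628 [0.4326 0.0174 0.0619] [0.4322 0.0182 0.0628] rad 0.012929488259096395
[ 90.6 270.4] [ 68 252  46  38] 0.0708 [ 0.4436 -0.1377  0.07  ] [ 0.4425 -0.1356  0.0708] rad 0.02083873082247064
```

Request:
apply_moves(
  rows=[
    [5, -1, 25, 0, 0, 0],
    [0, 0, 30, 0, 0, 0],
    [0, 0, 25, 0, 0, 0],
    [0, 0, 25, 0, 0, 0],
    [0, 0, 25, 0, 0, 0],
    [0, 0, 20, 0, 0, 0],
    [0, 0, 20, 0, 0, 0],
    [0, 0, 19, 0, 0, 0],
  ],
  gripper=85,
)

```text
t: 2.45
eef_pos: [0.433, 0.1309, 0.0116]
tool_rot: [-0.526, -3.097, -0.001]
force: [0.2, 0.5, 0.7]
grip_width: 0.0854
finger_force: 0.0
```

Request:
apply_moves(
  rows=[
    [0, 0, 0, 0, 0, 0],
    [0, 0, 0, 0, 0, 0],
    [0, 0, 0, 0, 0, 0],
    [0, 0, 0, 0, 0, 0],
    [0, 0, 0, 0, 0, 0],
    [0, 0, 0, 0, 0, 0],
    [0, 0, 0, 0, 0, 0],
  ],
  gripper=36,
)

```text
t: 3.15
eef_pos: [0.435, 0.1302, 0.0137]
tool_rot: [0.528, 3.094, 0.002]
force: [-0.3, 1.5, 6.9]
grip_width: 0.0449
finger_force: 61.6
```

Request:
apply_moves(
  rows=[
    [0, 0, -10, 0, 0, 0],
    [0, 0, -15, 0, 0, 0],
    [0, 0, -20, 0, 0, 0],
    [0, 0, -25, 0, 0, 0],
    [0, 0, -30, 0, 0, 0],
    [0, 0, -30, 0, 0, 0],
    [0, 0, -20, 0, 0, 0],
  ],
)

```text
t: 3.85
eef_pos: [0.434, 0.1296, 0.1648]
tool_rot: [0.528, 3.094, 0.001]
force: [0.6, -0.7, -0.3]
grip_width: 0.0446
finger_force: 61.4
```

```bash
python3 p.py .483 .408 .16 70 40
```

```text
t 3.9 pos [0.434  0.1296 0.1648] psi 70.6 tilt 0.1 w 0.0446 F [ 0.6 -0.7 -0.3] j [ 0.14 -0.09  2.07 -0.    1.16 -1.1 ] n 8
[[5.8, 34.9, 0.6, 0, 0, 0.1], [5.8, 34.9, 0.6, 0, 0, 0.1], [5.8, 34.8, 0.6, 0, 0, 0.1], [5.9, 34.8, 0.6, 0, 0, 0.1], [5.9, 34.8, 0.6, 0, 0, 0.1], [6.0, 34.8, 0.6, 0, 0, 0.1], [6.0, 34.8, 0.6, 0, 0, 0.1], [6.1, 34.8, 0.6, 0, 0, 0.1]]
```

Request:
apply_moves(
  rows=[
    [6, 35, 0, 0, 0, 0],
    [6, 35, 0, 0, 0, 0],
    [6, 35, 0, 0, 0, 0],
    [6, 35, 0, 0, 0, 0],
    [6, 35, 0, 0, 0, 0],
    [6, 35, 0, 0, 0, 0],
    [6, 35, 0, 0, 0, 0],
    [6, 34, 0, 0, 0, 0],
  ],
)

```text
t: 4.65
eef_pos: [0.4802, 0.4098, 0.1622]
tool_rot: [-0.528, -3.096, 0.002]
force: [1.1, -0.0, -0.5]
grip_width: 0.0443
finger_force: 61.4
```

Request:
apply_moves(
  rows=[
    [0, 0, 25, 0, 0, 0],
    [0, 0, 25, 0, 0, 0],
    [0, 0, 25, 0, 0, 0],
    [0, 0, 20, 0, 0, 0],
    [0, 0, 10, 0, 0, 0],
    [0, 0, 0, 0, 0, 0],
  ],
)

```text
t: 5.25
eef_pos: [0.479, 0.4076, 0.0553]
tool_rot: [-0.528, -3.094, 0.005]
force: [0.1, -0.2, -0.6]
grip_width: 0.0443
finger_force: 61.5
```

```bash
python3 p.py .483 .408 .017 70 20
python3 - <<'E'
from m import *
for n in ['wrist','scene','top']:
    c=cam(n);P=cloud(c);g=(c['image'].min(2)>150)&(P[...,2]<.02)&(P[...,2]>.007)&(P[...,1]>.27)&(P[...,1]<.5)&(P[...,0]>.4)&(P[...,0]<.56)
    p=P[g][:,:2].astype(np.float32); 
    print(n,len(p)); 
    if len(p)>20: print(cv2.minAreaRect(p), np.percentile(p,[1,99],axis=0))
    if n=='wrist': save(c,'w2.png')
E
```

```text
t 5.2 pos [0.479  0.4076 0.0553] psi 70.6 tilt 0.3 w 0.0443 F [ 0.1 -0.2 -0.6] j [ 0.59  0.42  1.71 -0.    1.01 -0.64] n 2
[[-1.8, 0.9, 19.2, 0, 0, 0.3], [-1.8, 0.9, 19.2, 0, 0, 0.3]]
wrist 3247
((0.4755071699619293, 0.3699461817741394), (0.15332360565662384, 0.06686103343963623), 89.34274291992188) [[0.44199374 0.29536043]
 [0.50564664 0.44624553]]
scene 161
((0.4850453734397888, 0.37175026535987854), (0.08088172227144241, 0.15233778953552246), 0.020686553791165352) [[0.44471385 0.29572359]
 [0.52475907 0.44670223]]
top 240
((0.4824674129486084, 0.3718605637550354), (0.15185941755771637, 0.07718555629253387), 88.96504211425781) [[0.44371541 0.29632136]
 [0.52166933 0.4475217 ]]
```

Request:
apply_moves(
  rows=[
    [-4, 1, 10, 0, 0, 0],
    [0, 0, 10, 0, 0, 0],
    [0, 0, 8, 0, 0, 0],
    [0, 0, 5, 0, 0, 0],
    [0, 0, 3, 0, 0, 0],
    [0, 0, 0, 0, 0, 0],
  ],
)

```text
t: 6.0
eef_pos: [0.4842, 0.4081, 0.0204]
tool_rot: [-0.528, -3.096, 0.002]
force: [-0.0, 1.1, -0.6]
grip_width: 0.0446
finger_force: 61.5
```

Request:
apply_moves(
  rows=[
    [0, 0, 2, 0, 0, 0],
    [0, 0, 1, 0, 0, 0],
    [0, 0, 0, 0, 0, 0],
  ],
)

```text
t: 6.3
eef_pos: [0.4848, 0.4085, 0.0184]
tool_rot: [0.528, 3.097, 0.0]
force: [1.0, 1.0, -0.4]
grip_width: 0.0443
finger_force: 61.5
```

Request:
apply_moves(
  rows=[
    [0, 0, 1, 0, 0, 0],
    [0, 0, 1, 0, 0, 0],
    [0, 0, 0, 0, 0, 0],
  ],
)

```text
t: 6.6
eef_pos: [0.485, 0.4087, 0.0178]
tool_rot: [0.528, 3.097, 0.0]
force: [-3.1, -1.9, 5.9]
grip_width: 0.0447
finger_force: 62.2
```

Contact. Release with a partial opening, then lift.

Request:
apply_moves(
  rows=[
    [0, 0, 0, 0, 0, 0],
    [0, 0, 0, 0, 0, 0],
    [0, 0, 0, 0, 0, 0],
    [0, 0, 0, 0, 0, 0],
    [0, 0, -10, 0, 0, 0],
    [0, 0, -20, 0, 0, 0],
    [0, 0, -35, 0, 0, 0],
    [0, 0, -40, 0, 0, 0],
  ],
  gripper=72,
)

```text
t: 7.4
eef_pos: [0.4836, 0.4077, 0.1213]
tool_rot: [-0.528, -3.095, 0.003]
force: [0.6, -0.3, 0.0]
grip_width: 0.0721
finger_force: 0.0
```

Request:
apply_moves(
  rows=[
    [0, 0, -40, 0, 0, 0],
    [0, 0, 0, 0, 0, 0],
  ],
)

```text
t: 7.6
eef_pos: [0.4893, 0.4116, 0.1706]
tool_rot: [0.526, 3.086, 0.017]
force: [0.9, 0.4, 1.0]
grip_width: 0.072
finger_force: 0.0
```

```bash
cat > b.py <<'E'
from m import *
import sys
c=cam(sys.argv[1] if len(sys.argv)>1 else 'wrist');P=cloud(c)
if len(sys.argv)>2: save(c,sys.argv[2])
for ce,s,m in blobs(c,blue(c),25,90000):
    q=P[m]; zt=np.nanpercentile(q[:,2],90); t=q[q[:,2]>zt-.004]
    if zt<.12: print(ce.round(1),s[4],'ztop',zt.round(4),np.nanmean(t,0).round(4),'plane',np.linalg.svd(t-t.mean(0))[2][2].round(3))
E
python3 b.py wrist w3.png; python3 b.py top; python3 p.py .446 -.138 .17 60 42
```

```text
[310.3 176.9] 153 ztop 0.0739 [0.4724 0.4104 0.073 ] plane [ 0.108 -0.005 -0.994]
[318.7 212.6] 43 ztop 0.0746 [0.5022 0.4078 0.074 ] plane [-0.159 -0.015 -0.987]
[288.9  75.7] 1987 ztop 0.0521 [0.9264 0.1018 0.0505] plane [ 0.001 -0.001  1.   ]
[395.1 172. ] 70 ztop 0.0633 [ 0.6319 -0.211   0.0619] plane [-0.031 -0.003 -1.   ]
[180.2 219.2] 97 ztop 0.0778 [0.4904 0.3993 0.0958] plane [-0.948  0.316  0.041]
[370.1 236.7] 133 ztop 0.0715 [ 0.4454 -0.1385  0.0697] plane [-0.002  0.034 -0.999]
[315.  240.2] 69 ztop 0.064 [0.4341 0.0183 0.0621] plane [ 0.011 -0.007 -1.   ]
t 7.7 pos [0.4859 0.4093 0.164 ] psi 70.6 tilt 0.3 w 0.0722 F [ 0.4 -0.3 -0.3] j [ 0.59  0.3   1.65 -0.    1.19 -0.64] n 14
[[-10.3, -37.8, -0.4, 0, 0, 0.8], [-10.8, -37.7, -0.4, 0, 0, 0.8], [-11.3, -37.5, -0.4, 0, 0, 0.8], [-11.8, -37.4, -0.4, 0, 0, 0.8], [-12.3, -37.2, -0.4, 0, 0, 0.8], [-12.8, -37.1, -0.4, 0, 0, 0.8], [-13.2, -36.9, -0.4, 0, 0, 0.8], [-13.7, -36.7, -0.4, 0, 0, 0.8], [-14.2, -36.5, -0.4, 0, 0, 0.8], [-14.7, -36.3, -0.4, 0, 0, 0.8], [-15.2, -36.1, -0.4, 0, 0, 0.8], [-15.7, -35.9, -0.4, 0, 0, 0.8], [-16.1, -35.7, -0.4, 0, 0, 0.8], [-16.6, -35.5, -0.4, 0, 0, 0.8]]
```

Request:
apply_moves(
  rows=[
    [-10, -38, 0, 0, 0, 0.8],
    [-11, -38, 0, 0, 0, 0.8],
    [-11, -38, 0, 0, 0, 0.8],
    [-12, -37, 0, 0, 0, 0.8],
    [-12, -37, 0, 0, 0, 0.8],
    [-13, -37, 0, 0, 0, 0.8],
    [-13, -37, 0, 0, 0, 0.8],
    [-14, -37, 0, 0, 0, 0.8],
  ],
  gripper=80,
)

```text
t: 8.5
eef_pos: [0.4589, 0.0936, 0.1594]
tool_rot: [-0.7, -3.059, 0.002]
force: [1.1, -0.2, -0.3]
grip_width: 0.08
finger_force: 0.0
```

Request:
apply_moves(
  rows=[
    [-14, -36, 0, 0, 0, 0.8],
    [-15, -36, 0, 0, 0, 0.8],
    [-15, -36, 0, 0, 0, 0.8],
    [-16, -36, 0, 0, 0, 0.8],
    [-16, -36, 0, 0, 0, 0.8],
    [-16, -35, 0, 0, 0, 0.8],
    [0, 0, 0, 0, 0, 0],
    [0, 0, 0, 0, 0, 0],
  ],
)

```text
t: 9.3
eef_pos: [0.4408, -0.138, 0.1598]
tool_rot: [-0.831, -3.026, -0.002]
force: [1.0, 0.8, -0.1]
grip_width: 0.08
finger_force: 0.0
```

```bash
python3 p.py .4445 -.1375 .012 60 25; python3 b.py
```

```text
t 9.3 pos [ 0.4408 -0.138   0.1598] psi 59.3 tilt 0.2 w 0.08 F [ 1.   0.8 -0.1] j [-0.46 -0.06  2.05  0.    1.15 -1.49] n 6
[[-0.5, 0.4, 24.6, 0, 0, -0.1], [-0.5, 0.4, 24.6, 0, 0, -0.1], [-0.5, 0.4, 24.6, 0, 0, -0.1], [-0.5, 0.4, 24.6, 0, 0, -0.1], [-0.5, 0.4, 24.6, 0, 0, -0.1], [-0.5, 0.4, 24.6, 0, 0, -0.1]]
[469.5  94.9] 245 ztop 0.0616 [0.43   0.0076 0.0604] plane [-0.019  0.021  1.   ]
[318.  185.1] 143 ztop 0.0692 [ 0.4293 -0.1337  0.068 ] plane [-0.074  0.042  0.996]
[634.7 380.2] 131 ztop 0.016 [0.7822 0.0433 0.0648] plane [0.232 0.602 0.764]
```

Request:
apply_moves(
  rows=[
    [-3, 2, 25, 0, 0, 0],
    [0, 0, 25, 0, 0, 0],
    [0, 0, 25, 0, 0, 0],
    [0, 0, 23, 0, 0, 0],
    [0, 0, 20, 0, 0, 0],
    [0, 0, 15, 0, 0, 0],
    [0, 0, 13, 0, 0, 0],
    [0, 0, 0, 0, 0, 0],
  ],
)

```text
t: 10.15
eef_pos: [0.4438, -0.1357, 0.0132]
tool_rot: [-0.824, -3.026, -0.002]
force: [-1.2, -0.6, -0.6]
grip_width: 0.0801
finger_force: 0.0
```

Request:
apply_moves(
  rows=[
    [0, 0, 0, 0, 0, 0],
    [0, 0, 0, 0, 0, 0],
    [0, 0, 0, 0, 0, 0],
    [0, 0, 0, 0, 0, 0],
    [0, 0, 0, 0, 0, 0],
    [0, 0, 0, 0, 0, 0],
    [0, 0, 0, 0, 0, 0],
  ],
  gripper=36,
)

```text
t: 10.85
eef_pos: [0.4472, -0.1385, 0.0167]
tool_rot: [0.827, 3.028, -0.001]
force: [-0.0, 0.2, 6.8]
grip_width: 0.0441
finger_force: 61.5
```

Request:
apply_moves(
  rows=[
    [0, 0, -10, 0, 0, 0],
    [0, 0, -15, 0, 0, 0],
    [0, 0, -20, 0, 0, 0],
    [0, 0, -25, 0, 0, 0],
    [0, 0, -30, 0, 0, 0],
    [0, 0, -30, 0, 0, 0],
    [0, 0, -20, 0, 0, 0],
    [0, 0, 0, 0, 0, 0],
  ],
)

```text
t: 11.65
eef_pos: [0.4479, -0.1389, 0.169]
tool_rot: [0.826, 3.024, -0.002]
force: [-0.8, 0.9, -0.7]
grip_width: 0.0442
finger_force: 61.4
```

```bash
python3 p.py .483 .334 .16 60 40
```

```text
t 11.7 pos [ 0.4479 -0.1389  0.169 ] psi 59.4 tilt 0.4 w 0.0442 F [-0.8  0.9 -0.7] j [-0.45 -0.06  2.03 -0.    1.16 -1.49] n 12
[[17.5, 35.4, 0.7, 0, 0, -0.0], [17.5, 35.4, 0.7, 0, 0, -0.0], [17.5, 35.4, 0.7, 0, 0, -0.0], [17.4, 35.5, 0.7, 0, 0, -0.0], [17.4, 35.5, 0.7, 0, 0, -0.0], [17.4, 35.5, 0.7, 0, 0, -0.0], [17.3, 35.5, 0.7, 0, 0, -0.0], [17.3, 35.5, 0.7, 0, 0, -0.0], [17.3, 35.5, 0.7, 0, 0, -0.0], [17.3, 35.5, 0.7, 0, 0, -0.0], [17.2, 35.6, 0.7, 0, 0, -0.0], [17.2, 35.6, 0.7, 0, 0, -0.0]]
```

Request:
apply_moves(
  rows=[
    [17, 35, 0, 0, 0, 0],
    [17, 35, 0, 0, 0, 0],
    [17, 35, 0, 0, 0, 0],
    [17, 35, 0, 0, 0, 0],
    [17, 36, 0, 0, 0, 0],
    [17, 36, 0, 0, 0, 0],
    [17, 36, 0, 0, 0, 0],
    [17, 36, 0, 0, 0, 0],
  ],
)

```text
t: 12.45
eef_pos: [0.4714, 0.1772, 0.1634]
tool_rot: [-0.827, -3.028, 0.003]
force: [0.5, -0.2, -0.9]
grip_width: 0.0445
finger_force: 61.4
```

Request:
apply_moves(
  rows=[
    [18, 35, 0, 0, 0, 0],
    [18, 35, 0, 0, 0, 0],
    [18, 35, 0, 0, 0, 0],
    [18, 36, 0, 0, 0, 0],
    [0, 0, 25, 0, 0, 0],
    [0, 0, 25, 0, 0, 0],
    [0, 0, 25, 0, 0, 0],
    [0, 0, 20, 0, 0, 0],
  ],
)

```text
t: 13.25
eef_pos: [0.4802, 0.3328, 0.0665]
tool_rot: [-0.826, -3.027, 0.006]
force: [1.0, 0.5, -0.6]
grip_width: 0.0441
finger_force: 61.5
```

Request:
apply_moves(
  rows=[
    [0, 0, 0, 0, 0, 0],
    [0, 0, 0, 0, 0, 0],
  ],
)

```text
t: 13.45
eef_pos: [0.4815, 0.3332, 0.0688]
tool_rot: [-0.827, -3.028, 0.004]
force: [1.1, -0.2, -0.1]
grip_width: 0.0444
finger_force: 61.5
```

```bash
python3 p.py .483 .334 .02 60 10|cut -c1-200
```

```text
t 13.4 pos [0.4815 0.3332 0.0688] psi 59.4 tilt 0.2 w 0.0444 F [ 1.1 -0.2 -0.1] j [ 0.49  0.33  1.81 -0.    1.01 -0.55] n 5
[[-0.2, 0.3, 9.8, 0, 0, -0.1], [-0.2, 0.3, 9.8, 0, 0, -0.1], [-0.2, 0.3, 9.8, 0, 0, -0.1], [-0.2, 0.3, 9.8, 0, 0, -0.1], [-0.2, 0.3, 9.8, 0, 0, -0.1]]
```

Request:
apply_moves(
  rows=[
    [-1, 1, 12, 0, 0, 0],
    [0, 0, 12, 0, 0, 0],
    [0, 0, 10, 0, 0, 0],
    [0, 0, 8, 0, 0, 0],
    [0, 0, 4, 0, 0, 0],
    [0, 0, 0, 0, 0, 0],
  ],
)

```text
t: 14.05
eef_pos: [0.4834, 0.3339, 0.0233]
tool_rot: [-0.827, -3.029, 0.002]
force: [-0.5, 0.1, -0.8]
grip_width: 0.0443
finger_force: 61.5
```

Request:
apply_moves(
  rows=[
    [0, 0, 1, 0, 0, 0],
    [0, 0, 1, 0, 0, 0],
    [0, 0, 0, 0, 0, 0],
  ],
)

```text
t: 14.35
eef_pos: [0.4843, 0.3345, 0.0226]
tool_rot: [0.828, 3.03, 0.001]
force: [-0.4, -0.5, -1.2]
grip_width: 0.0444
finger_force: 61.5
```

Request:
apply_moves(
  rows=[
    [0, 0, 1, 0, 0, 0],
    [0, 0, 1, 0, 0, 0],
    [0, 0, 0, 0, 0, 0],
  ],
)

```text
t: 14.65
eef_pos: [0.4843, 0.3345, 0.0208]
tool_rot: [0.828, 3.03, 0.0]
force: [-1.9, -0.5, 2.0]
grip_width: 0.0442
finger_force: 61.8
```

Contact beginning; one more millimetre, then release and lift.

Request:
apply_moves(
  rows=[
    [0, 0, 1, 0, 0, 0],
    [0, 0, 0, 0, 0, 0],
  ],
)

```text
t: 14.85
eef_pos: [0.4843, 0.3345, 0.0207]
tool_rot: [-0.828, -3.03, 0.0]
force: [-3.4, -1.9, 8.1]
grip_width: 0.0445
finger_force: 62.4
```

Request:
apply_moves(
  rows=[
    [0, 0, 0, 0, 0, 0],
    [0, 0, 0, 0, 0, 0],
    [0, 0, 0, 0, 0, 0],
    [0, 0, 0, 0, 0, 0],
    [0, 0, -10, 0, 0, 0],
    [0, 0, -20, 0, 0, 0],
    [0, 0, -35, 0, 0, 0],
    [0, 0, -40, 0, 0, 0],
  ],
  gripper=72,
)

```text
t: 15.65
eef_pos: [0.4829, 0.3336, 0.1244]
tool_rot: [-0.827, -3.028, 0.003]
force: [0.2, 0.8, -0.4]
grip_width: 0.072
finger_force: 0.0
```

```bash
python3 b.py scene; python3 p.py .4345 .0183 .15 60 40
```

```text
[81.5 52. ] 1603 ztop -0.0822 [-0.9438  0.3179 -0.0766] plane [ 0.36   0.032 -0.932]
[380.1 108.5] 144 ztop 0.0757 [0.4901 0.4079 0.0744] plane [-0.036 -0.038  0.999]
[364.2 119.3] 147 ztop 0.0754 [0.487  0.3352 0.0741] plane [ 0.016 -0.002 -1.   ]
[272.  171.9] 91 ztop 0.0634 [0.4369 0.0176 0.0622] plane [-0.026  0.043 -0.999]
[471.5 262.1] 3639 ztop 0.0515 [0.9359 0.0875 0.0501] plane [-0.001  0.001 -1.   ]
[266.6 266.3] 146 ztop 0.0634 [ 0.6339 -0.2116  0.0619] plane [-0.035  0.001  0.999]
t 15.7 pos [0.4882 0.3366 0.1336] psi 59.5 tilt 0.7 w 0.0721 F [1.7 0.5 4. ] j [ 0.49  0.24  1.78  0.    1.11 -0.55] n 9
[[-12.8, -33.5, -1.8, 0, 0, -0.1], [-12.8, -33.5, -1.8, 0, 0, -0.1], [-12.8, -33.5, -1.8, 0, 0, -0.1], [-12.7, -33.5, -1.8, 0, 0, -0.1], [-12.7, -33.5, -1.8, 0, 0, -0.1], [-12.7, -33.6, -1.8, 0, 0, -0.1], [-12.6, -33.6, -1.8, 0, 0, -0.1], [-12.6, -33.6, -1.8, 0, 0, -0.1], [-12.6, -33.6, -1.8, 0, 0, -0.1]]
```

Request:
apply_moves(
  rows=[
    [0, 0, -25, 0, 0, 0],
    [-14, -37, 0, 0, 0, 0],
    [-14, -37, 0, 0, 0, 0],
    [-14, -37, 0, 0, 0, 0],
    [-14, -38, 0, 0, 0, 0],
    [-14, -38, 0, 0, 0, 0],
    [-14, -38, 0, 0, 0, 0],
    [-14, -38, 0, 0, 0, 0],
  ],
  gripper=66,
)

```text
t: 16.5
eef_pos: [0.4346, 0.0566, 0.15]
tool_rot: [0.827, 3.029, 0.0]
force: [1.3, -0.6, -0.3]
grip_width: 0.0658
finger_force: 0.0
```

Request:
apply_moves(
  rows=[
    [-14, -38, 0, 0, 0, 0],
    [0, 0, 0, 0, 0, 0],
    [0, 0, 0, 0, 0, 0],
  ],
)

```text
t: 16.8
eef_pos: [0.4278, 0.0175, 0.1499]
tool_rot: [0.832, 3.028, 0.001]
force: [-0.5, 0.3, 0.2]
grip_width: 0.0661
finger_force: 0.0
```

```bash
python3 b.py; python3 p.py .4345 .0183 .012 60 25
```

```text
[318.2 196.2] 95 ztop 0.0613 [0.4242 0.019  0.06  ] plane [-0.121  0.064  0.991]
t 16.9 pos [0.4279 0.0183 0.1498] psi 59.4 tilt 0.1 w 0.0661 F [-0.3  0.2 -0.1] j [-0.12 -0.13  2.13  0.    1.13 -1.16] n 6
[[-1.0, 0.6, 23.0, 0, 0, -0.1], [-1.0, 0.6, 23.0, 0, 0, -0.1], [-1.0, 0.6, 23.0, 0, 0, -0.1], [-1.0, 0.6, 23.0, 0, 0, -0.1], [-1.0, 0.6, 23.0, 0, 0, -0.1], [-1.0, 0.6, 23.0, 0, 0, -0.1]]
```

Request:
apply_moves(
  rows=[
    [-5, 3, 20, 0, 0, 0],
    [0, 0, 25, 0, 0, 0],
    [0, 0, 25, 0, 0, 0],
    [0, 0, 22, 0, 0, 0],
    [0, 0, 20, 0, 0, 0],
    [0, 0, 15, 0, 0, 0],
    [0, 0, 11, 0, 0, 0],
    [0, 0, 0, 0, 0, 0],
  ],
)

```text
t: 17.65
eef_pos: [0.4321, 0.0194, 0.0099]
tool_rot: [-0.824, -3.028, 0.001]
force: [-0.4, 0.1, -0.4]
grip_width: 0.0658
finger_force: 0.0
```

Request:
apply_moves(
  rows=[
    [0, 0, 0, 0, 0, 0],
    [0, 0, 0, 0, 0, 0],
    [0, 0, 0, 0, 0, 0],
    [0, 0, 0, 0, 0, 0],
    [0, 0, 0, 0, 0, 0],
    [0, 0, 0, 0, 0, 0],
    [0, 0, 0, 0, 0, 0],
  ],
  gripper=20,
)

```text
t: 18.35
eef_pos: [0.4348, 0.0181, 0.0125]
tool_rot: [0.828, 3.028, 0.001]
force: [-1.4, 0.7, 5.0]
grip_width: 0.0257
finger_force: 59.1
```

Request:
apply_moves(
  rows=[
    [0, 0, -10, 0, 0, 0],
    [0, 0, -15, 0, 0, 0],
    [0, 0, -20, 0, 0, 0],
    [0, 0, -25, 0, 0, 0],
    [0, 0, -30, 0, 0, 0],
    [0, 0, -30, 0, 0, 0],
    [0, 0, -20, 0, 0, 0],
    [0, 0, 0, 0, 0, 0],
  ],
)

```text
t: 19.15
eef_pos: [0.4358, 0.0178, 0.165]
tool_rot: [0.826, 3.023, 0.002]
force: [1.0, 1.0, 0.6]
grip_width: 0.0264
finger_force: 58.9
```

```bash
python3 p.py .6578 .0228 .16 60 40
python3 - <<'E'
from m import *
for n in ['scene','top','wrist']:
    c=cam(n);P=cloud(c);g=(c['image'].min(2)>130)&(P[...,2]<.02)&(P[...,2]>.006)&(abs(P[...,1])<.075)&(P[...,0]>.6)&(P[...,0]<.72)
    p=P[g][:,:2].astype(np.float32); print(n,len(p),np.percentile(p,[1,99],axis=0).round(3).tolist() if len(p)>20 else '', cv2.minAreaRect(p) if len(p)>20 else '')
    if n=='wrist': save(c,'w4.png')
E
```

```text
t 19.1 pos [0.4358 0.0178 0.165 ] psi 59.4 tilt 0.4 w 0.0264 F [1.  1.  0.6] j [-0.12 -0.13  2.11 -0.    1.16 -1.16] n 6
[[-31.4, 19.5, 0.8, 0, 0, -0.1], [-31.5, 19.5, 0.8, 0, 0, -0.1], [-31.5, 19.4, 0.8, 0, 0, -0.1], [-31.5, 19.4, 0.8, 0, 0, -0.1], [-31.6, 19.3, 0.8, 0, 0, -0.1], [-31.6, 19.3, 0.8, 0, 0, -0.1]]
scene 387 [[0.63, -0.061], [0.697, 0.053]] ((0.6629591584205627, -0.003310989588499069), (0.05968332663178444, 0.11546459048986435), 7.9852519035339355)
top 240 [[0.628, -0.058], [0.695, 0.054]] ((0.6614266633987427, -0.0023751109838485718), (0.05886901170015335, 0.11144907027482986), 7.381678104400635)
wrist 52 [[0.682, 0.006], [0.688, 0.017]] ((0.6848812699317932, 0.011624159291386604), (0.004855880979448557, 0.011844980530440807), 12.909972190856934)
```

Request:
apply_moves(
  rows=[
    [-31, 20, 0, 0, 0, 0],
    [-31, 20, 0, 0, 0, 0],
    [-31, 20, 0, 0, 0, 0],
    [-32, 19, 0, 0, 0, 0],
    [-32, 19, 0, 0, 0, 0],
    [-32, 19, 0, 0, 0, 0],
    [0, 0, 0, 0, 0, 0],
  ],
)

```text
t: 20.0
eef_pos: [0.6578, 0.0226, 0.1577]
tool_rot: [-0.828, -3.029, 0.001]
force: [-0.5, -0.2, 0.2]
grip_width: 0.0264
finger_force: 59.1
```

Request:
apply_moves(
  rows=[
    [0, 0, 25, 0, 0, 0],
    [0, 0, 25, 0, 0, 0],
    [0, 0, 25, 0, 0, 0],
    [0, 0, 25, 0, 0, 0],
    [0, 0, 10, 0, 0, 0],
    [0, 0, 0, 0, 0, 0],
    [0, 0, 0, 0, 0, 0],
  ],
)

```text
t: 20.7
eef_pos: [0.6554, 0.0229, 0.0514]
tool_rot: [-0.828, -3.03, 0.0]
force: [0.4, -0.6, 0.6]
grip_width: 0.0268
finger_force: 59.1
```

```bash
python3 p.py .6585 .0238 .017 60 10|cut -c1-200
```

```text
t 20.7 pos [0.6554 0.0229 0.0514] psi 59.4 tilt 0.0 w 0.0268 F [ 0.4 -0.6  0.6] j [-0.07  0.48  1.64 -0.    1.02 -1.11] n 4
[[-0.6, 0.6, 8.6, 0, 0, -0.1], [-0.6, 0.6, 8.6, 0, 0, -0.1], [-0.6, 0.6, 8.6, 0, 0, -0.1], [-0.6, 0.6, 8.6, 0, 0, -0.1]]
```

Request:
apply_moves(
  rows=[
    [-2, 2, 12, 0, 0, 0],
    [0, 0, 10, 0, 0, 0],
    [0, 0, 6, 0, 0, 0],
    [0, 0, 3, 0, 0, 0],
    [0, 0, 0, 0, 0, 0],
    [0, 0, 0, 0, 0, 0],
  ],
)

```text
t: 21.3
eef_pos: [0.6584, 0.0236, 0.0204]
tool_rot: [0.828, 3.03, 0.0]
force: [-1.0, -1.0, 0.1]
grip_width: 0.0263
finger_force: 59.0
```

Request:
apply_moves(
  rows=[
    [0, 0, 1, 0, 0, 0],
    [0, 0, 1, 0, 0, 0],
    [0, 0, 0, 0, 0, 0],
  ],
)

```text
t: 21.6
eef_pos: [0.6584, 0.0236, 0.0184]
tool_rot: [0.828, 3.03, 0.0]
force: [-0.4, 0.3, 0.4]
grip_width: 0.0266
finger_force: 59.0
```

Request:
apply_moves(
  rows=[
    [0, 0, 1, 0, 0, 0],
    [0, 0, 1, 0, 0, 0],
    [0, 0, 0, 0, 0, 0],
  ],
)

```text
t: 21.9
eef_pos: [0.6584, 0.0236, 0.0166]
tool_rot: [0.828, 3.031, -0.0]
force: [-0.9, -0.5, 3.1]
grip_width: 0.0263
finger_force: 59.2
```

Request:
apply_moves(
  rows=[
    [0, 0, 0, 0, 0, 0],
    [0, 0, 0, 0, 0, 0],
    [0, 0, 0, 0, 0, 0],
    [0, 0, 0, 0, 0, 0],
    [0, 0, -10, 0, 0, 0],
    [0, 0, -20, 0, 0, 0],
    [0, 0, -35, 0, 0, 0],
    [0, 0, -40, 0, 0, 0],
  ],
  gripper=50,
)

```text
t: 22.7
eef_pos: [0.657, 0.0237, 0.1213]
tool_rot: [-0.827, -3.028, 0.001]
force: [0.8, -0.7, 0.7]
grip_width: 0.0499
finger_force: 0.0
```

Request:
apply_moves(
  rows=[
    [0, 0, -35, 0, 0, 0],
    [0, 0, 0, 0, 0, 0],
  ],
)

```text
t: 22.9
eef_pos: [0.6635, 0.0233, 0.1652]
tool_rot: [0.824, 3.017, 0.005]
force: [0.5, -1.1, 1.1]
grip_width: 0.0496
finger_force: 0.0
```

```bash
python3 b.py scene; python3 p.py .6328 -.2115 .16 60 40
```

```text
[78.5 54.3] 1322 ztop -0.0828 [-0.9258  0.2829 -0.0703] plane [ 0.229 -0.294 -0.928]
[380.1 108.5] 144 ztop 0.0752 [0.492  0.4042 0.0768] plane [ 0.218 -0.452 -0.865]
[348.4 207.8] 115 ztop 0.0671 [0.661  0.0245 0.0657] plane [0.024 0.003 1.   ]
[471.5 262.2] 3638 ztop 0.0514 [0.9363 0.0874 0.0501] plane [-0.     0.001 -1.   ]
[266.6 266.3] 147 ztop 0.0635 [ 0.6339 -0.2121  0.0621] plane [-0.005  0.017 -1.   ]
t 22.9 pos [0.6615 0.0234 0.1618] psi 59.5 tilt 0.5 w 0.0499 F [ 0.4 -0.7 -0. ] j [-0.07  0.35  1.58 -0.    1.2  -1.11] n 6
[[-15.8, -36.1, 0.3, 0, 0, -0.1], [-15.7, -36.2, 0.3, 0, 0, -0.1], [-15.7, -36.2, 0.3, 0, 0, -0.1], [-15.6, -36.2, 0.3, 0, 0, -0.1], [-15.5, -36.2, 0.3, 0, 0, -0.1], [-15.5, -36.3, 0.3, 0, 0, -0.1]]
```

Request:
apply_moves(
  rows=[
    [-16, -36, 0, 0, 0, 0],
    [-16, -36, 0, 0, 0, 0],
    [-16, -36, 0, 0, 0, 0],
    [-16, -36, 0, 0, 0, 0],
    [-15, -36, 0, 0, 0, 0],
    [-15, -36, 0, 0, 0, 0],
    [0, 0, 0, 0, 0, 0],
    [0, 0, 0, 0, 0, 0],
  ],
  gripper=66,
)

```text
t: 23.75
eef_pos: [0.6282, -0.2108, 0.1548]
tool_rot: [-0.831, -3.027, -0.002]
force: [-0.8, 0.7, 0.5]
grip_width: 0.0658
finger_force: 0.0
```

```bash
python3 b.py wrist;  python3 p.py .6325 -.2115 .012 60 25
```

```text
[604.2  81. ] 1374 ztop 0.0669 [0.6574 0.022  0.0659] plane [-0.011 -0.034  0.999]
[318.8 202.8] 706 ztop 0.0629 [ 0.6305 -0.2129  0.062 ] plane [-0.016  0.006  1.   ]
[620.7 296.8] 3937 ztop 0.043 [0.8892 0.0044 0.0442] plane [-0.152 -0.905 -0.397]
t 23.8 pos [ 0.6285 -0.2097  0.1549] psi 59.4 tilt 0.2 w 0.066 F [ 0.5 -0.2  0.1] j [-0.43  0.37  1.58  0.    1.2  -1.47] n 6
[[-0.7, 0.1, 23.8, 0, 0, -0.1], [-0.7, 0.1, 23.8, 0, 0, -0.1], [-0.7, 0.1, 23.8, 0, 0, -0.1], [-0.7, 0.1, 23.8, 0, 0, -0.1], [-0.7, 0.1, 23.8, 0, 0, -0.1], [-0.7, 0.1, 23.8, 0, 0, -0.1]]
```

Request:
apply_moves(
  rows=[
    [-4, 0, 20, 0, 0, 0],
    [0, 0, 25, 0, 0, 0],
    [0, 0, 25, 0, 0, 0],
    [0, 0, 23, 0, 0, 0],
    [0, 0, 20, 0, 0, 0],
    [0, 0, 17, 0, 0, 0],
    [0, 0, 13, 0, 0, 0],
    [0, 0, 0, 0, 0, 0],
  ],
)

```text
t: 24.6
eef_pos: [0.6311, -0.2106, 0.0106]
tool_rot: [-0.825, -3.026, -0.001]
force: [-0.8, 0.4, -0.6]
grip_width: 0.0659
finger_force: 0.0
```

Request:
apply_moves(
  rows=[
    [0, 0, 0, 0, 0, 0],
    [0, 0, 0, 0, 0, 0],
    [0, 0, 0, 0, 0, 0],
    [0, 0, 0, 0, 0, 0],
    [0, 0, 0, 0, 0, 0],
    [0, 0, 0, 0, 0, 0],
    [0, 0, 0, 0, 0, 0],
  ],
  gripper=20,
)

```text
t: 25.3
eef_pos: [0.6344, -0.213, 0.0152]
tool_rot: [0.827, 3.027, -0.001]
force: [0.1, -0.2, 6.1]
grip_width: 0.0259
finger_force: 59.5
```

Request:
apply_moves(
  rows=[
    [0, 0, -10, 0, 0, 0],
    [0, 0, -15, 0, 0, 0],
    [0, 0, -20, 0, 0, 0],
    [0, 0, -25, 0, 0, 0],
    [0, 0, -30, 0, 0, 0],
    [0, 0, -30, 0, 0, 0],
    [0, 0, -20, 0, 0, 0],
    [0, 0, 0, 0, 0, 0],
  ],
)

```text
t: 26.1
eef_pos: [0.6356, -0.2134, 0.1689]
tool_rot: [0.825, 3.022, -0.002]
force: [0.7, 0.5, 0.9]
grip_width: 0.0259
finger_force: 59.3
```

```bash
python3 p.py .6655 -.0298 .16 60 40
```

```text
t 26.1 pos [ 0.6356 -0.2134  0.1689] psi 59.4 tilt 0.5 w 0.0259 F [0.7 0.5 0.9] j [-0.43  0.36  1.56  0.    1.22 -1.47] n 5
[[13.5, 34.7, 1.8, 0, 0, -0.1], [13.4, 34.7, 1.8, 0, 0, -0.1], [13.4, 34.7, 1.8, 0, 0, -0.1], [13.3, 34.7, 1.8, 0, 0, -0.1], [13.2, 34.8, 1.8, 0, 0, -0.1]]
```

Request:
apply_moves(
  rows=[
    [13, 35, 0, 0, 0, 0],
    [13, 35, 0, 0, 0, 0],
    [13, 35, 0, 0, 0, 0],
    [13, 34, 0, 0, 0, 0],
    [13, 34, 0, 0, 0, 0],
    [0, 0, 0, 0, 0, 7],
    [0, 0, 0, 0, 0, 7],
    [0, 0, 0, 0, 0, 7],
  ],
)

```text
t: 26.9
eef_pos: [0.6636, -0.0293, 0.1614]
tool_rot: [-1.37, -2.824, 0.002]
force: [-0.2, -0.3, -0.6]
grip_width: 0.0263
finger_force: 59.3
```

Request:
apply_moves(
  rows=[
    [0, 0, 0, 0, 0, 0],
    [0, 0, 25, 0, 0, 0],
    [0, 0, 25, 0, 0, 0],
    [0, 0, 25, 0, 0, 0],
    [0, 0, 15, 0, 0, 0],
    [0, 0, 0, 0, 0, 0],
    [0, 0, 0, 0, 0, 0],
  ],
)

```text
t: 27.6
eef_pos: [0.6649, -0.0303, 0.0733]
tool_rot: [-1.365, -2.829, 0.0]
force: [0.3, -0.1, -0.0]
grip_width: 0.0263
finger_force: 59.2
```

```bash
python3 p.py .6655 -.0298 .019 38.5 100
```

```text
t 27.6 pos [ 0.6649 -0.0303  0.0733] psi 38.5 tilt 0.0 w 0.0263 F [ 0.3 -0.1 -0. ] j [-0.15  0.46  1.61  0.    1.07 -0.82] n 1
[[0.0, 0.8, 54.3, 0, 0, -0.0]]
```

Request:
apply_moves(
  rows=[
    [0, 1, 15, 0, 0, 0],
    [0, 0, 14, 0, 0, 0],
    [0, 0, 10, 0, 0, 0],
    [0, 0, 8, 0, 0, 0],
    [0, 0, 4, 0, 0, 0],
    [0, 0, 1, 0, 0, 0],
    [0, 0, 0, 0, 0, 0],
    [0, 0, 0, 0, 0, 0],
  ],
)

```text
t: 28.4
eef_pos: [0.6662, -0.0297, 0.0219]
tool_rot: [1.366, 2.828, 0.001]
force: [-0.2, -0.1, -0.4]
grip_width: 0.0261
finger_force: 59.2
```

Request:
apply_moves(
  rows=[
    [0, 0, 1, 0, 0, 0],
    [0, 0, 1, 0, 0, 0],
    [0, 0, 0, 0, 0, 0],
  ],
)

```text
t: 28.7
eef_pos: [0.6656, -0.0296, 0.0194]
tool_rot: [1.366, 2.829, 0.0]
force: [0.6, 0.0, -0.7]
grip_width: 0.0263
finger_force: 59.2
```

Request:
apply_moves(
  rows=[
    [0, 0, 1, 0, 0, 0],
    [0, 0, 1, 0, 0, 0],
    [0, 0, 0, 0, 0, 0],
  ],
)

```text
t: 29.0
eef_pos: [0.6658, -0.0296, 0.0192]
tool_rot: [-1.366, -2.829, 0.001]
force: [-3.4, 0.8, 7.2]
grip_width: 0.0263
finger_force: 59.9
```

Request:
apply_moves(
  rows=[
    [0, 0, 0, 0, 0, 0],
    [0, 0, 0, 0, 0, 0],
    [0, 0, 0, 0, 0, 0],
    [0, 0, 0, 0, 0, 0],
    [0, 0, -10, 0, 0, 0],
    [0, 0, -20, 0, 0, 0],
    [0, 0, -35, 0, 0, 0],
    [0, 0, -40, 0, 0, 0],
  ],
  gripper=48,
)

```text
t: 29.8
eef_pos: [0.6643, -0.0294, 0.1222]
tool_rot: [-1.365, -2.826, 0.002]
force: [0.7, -0.6, -0.4]
grip_width: 0.048
finger_force: 0.0
```

Request:
apply_moves(
  rows=[
    [0, 0, -35, 0, 0, 0],
    [0, 0, 0, 0, 0, 0],
    [0, 0, 0, 0, 0, 0],
  ],
)

```text
t: 30.1
eef_pos: [0.6668, -0.0298, 0.1597]
tool_rot: [1.365, 2.826, 0.002]
force: [-0.1, 0.4, -1.1]
grip_width: 0.0483
finger_force: 0.0
```

```bash
python3 b.py scene s3.png; python3 p.py .6245 .196 .15 113 40
```

```text
[78.6 54.2] 1344 ztop -0.083 [-0.9228  0.2815 -0.0696] plane [ 0.212 -0.328 -0.921]
[380.  108.4] 145 ztop 0.076 [0.4903 0.4076 0.0747] plane [ 0.02   0.008 -1.   ]
[364.7 119.2] 136 ztop 0.0761 [0.5018 0.3144 0.0907] plane [ 0.172 -0.508 -0.844]
[348.4 207.8] 116 ztop 0.0674 [0.6614 0.0239 0.0663] plane [ 0.023 -0.016  1.   ]
[471.5 262.1] 3644 ztop 0.0514 [0.9363 0.0871 0.0501] plane [ 0.002 -0.001  1.   ]
[336.2 221.5] 113 ztop 0.0676 [ 0.6675 -0.0275  0.0659] plane [ 0.021  0.023 -1.   ]
t 30.1 pos [ 0.6654 -0.0296  0.1574] psi 38.4 tilt 0.0 w 0.048 F [-0.3 -0.6 -0.6] j [-0.15  0.37  1.57 -0.    1.21 -0.82] n 10
[[20.2, 10.8, 0.7, 0, 0, -7.5], [18.6, 13.4, 0.7, 0, 0, -7.5], [16.7, 15.7, 0.7, 0, 0, -7.5], [14.6, 17.7, 0.7, 0, 0, -7.5], [12.1, 19.4, 0.7, 0, 0, -7.5], [9.5, 20.9, 0.7, 0, 0, -7.5], [6.7, 21.9, 0.7, 0, 0, -7.5], [3.8, 22.6, 0.7, 0, 0, -7.5], [0.9, 22.9, 0.7, 0, 0, -7.5], [-2.1, 22.8, 0.7, 0, 0, -7.5]]
```

View pics/s3.png

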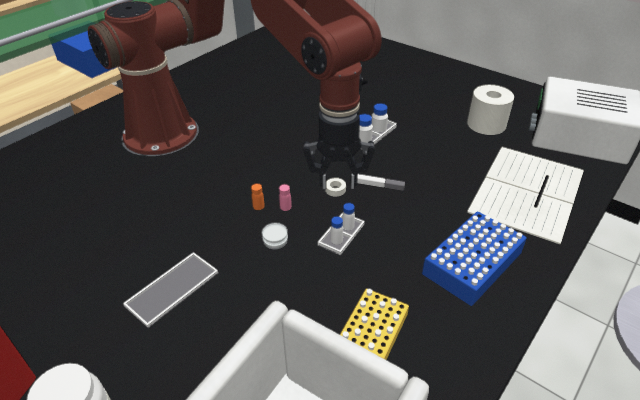

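The scene view shows both vials upright in the small tray (349,215 and 337,228), and both bottles in the large tray (365,125 and 380,115). The decoys, dishes and tape are undisturbed. Marker next.

Request:
apply_moves(
  rows=[
    [20, 11, 0, 0, 0, -7.5],
    [19, 13, 0, 0, 0, -7.5],
    [17, 16, 0, 0, 0, -7.5],
    [15, 18, 0, 0, 0, -7.5],
    [12, 19, 0, 0, 0, -7.5],
    [9, 21, 0, 0, 0, -7.5],
    [7, 22, 0, 0, 0, -7.5],
    [4, 23, 0, 0, 0, -7.5],
  ],
  gripper=56,
)

```text
t: 30.95
eef_pos: [0.63, 0.1523, 0.1544]
tool_rot: [0.239, -3.127, 0.0]
force: [0.7, 0.7, -0.1]
grip_width: 0.0559
finger_force: 0.0
```

Request:
apply_moves(
  rows=[
    [1, 23, 0, 0, 0, -7.5],
    [-2, 23, 0, 0, 0, -7.5],
    [0, 0, 0, 0, 0, 0],
    [0, 0, 0, 0, 0, 0],
  ],
)

```text
t: 31.35
eef_pos: [0.6219, 0.1968, 0.1551]
tool_rot: [0.637, -3.072, 0.001]
force: [0.1, -0.2, 0.0]
grip_width: 0.056
finger_force: 0.0
```

```bash
python3 - <<'E'
from m import *
for n in ['wrist','top']:
    c=cam(n);P=cloud(c)
    if n=='wrist':save(c,'w5.png')
    g=(P[...,2]<.03)&(P[...,2]>.012)&(P[...,0]>.54)&(P[...,0]<.72)&(P[...,1]>.12)&(P[...,1]<.3)&(np.hypot(P[...,0]-.554,P[...,1]-.114)>.035)
    for ce,s,m in blobs(c,g,30,99999):
        p=P[m][:,:2].astype(np.float32);print(n,s[4],cv2.minAreaRect(p),np.median(P[m][:,2]))
E
python3 p.py .6245 .196 .004 113 30
```

```text
wrist 2352 ((0.6238880753517151, 0.19386611878871918), (0.13394993543624878, 0.01786063052713871), 23.735702514648438) 0.01796410381740743
top 173 ((0.605233907699585, 0.18784089386463165), (0.09029363840818405, 0.017818737775087357), 22.749887466430664) 0.0174648856104771
t 31.4 pos [0.6228 0.1959 0.156 ] psi 113.3 tilt 0.1 w 0.0557 F [ 0.5  0.6 -0.1] j [ 0.2   0.34  1.6  -0.    1.2  -1.78] n 6
[[-0.3, -0.1, 25.3, 0, 0, 0.1], [-0.3, -0.1, 25.3, 0, 0, 0.1], [-0.3, -0.1, 25.3, 0, 0, 0.1], [-0.3, -0.1, 25.3, 0, 0, 0.1], [-0.3, -0.1, 25.3, 0, 0, 0.1], [-0.3, -0.1, 25.3, 0, 0, 0.1]]
```

View pics/w5.png

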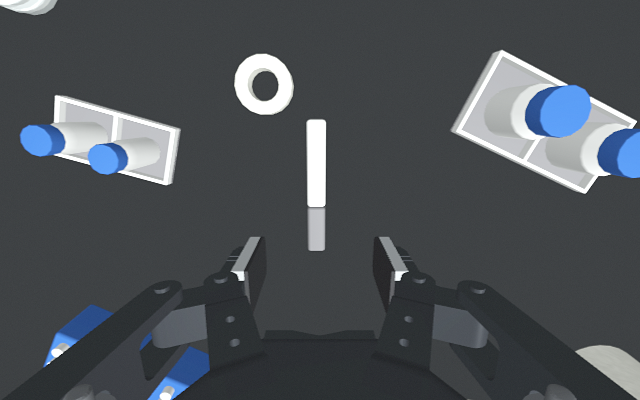

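The wrist view shows the marker (316, 120–250) centred between the pads and aligned with them. The vials and bottles stand squarely in their bays.

Request:
apply_moves(
  rows=[
    [-1, 0, 25, 0, 0, 0],
    [0, 0, 30, 0, 0, 0],
    [0, 0, 30, 0, 0, 0],
    [0, 0, 25, 0, 0, 0],
    [0, 0, 20, 0, 0, 0],
    [0, 0, 12, 0, 0, 0],
    [0, 0, 6, 0, 0, 0],
    [0, 0, 0, 0, 0, 0],
  ],
)

```text
t: 32.25
eef_pos: [0.624, 0.1967, 0.0087]
tool_rot: [0.637, -3.075, 0.0]
force: [0.1, -0.1, 0.4]
grip_width: 0.056
finger_force: 0.0
```

Request:
apply_moves(
  rows=[
    [0, 0, 1, 0, 0, 0],
    [0, 0, 0, 0, 0, 0],
    [0, 0, 0, 0, 0, 0],
    [0, 0, 0, 0, 0, 0],
    [0, 0, 0, 0, 0, 0],
    [0, 0, 0, 0, 0, 0],
    [0, 0, 0, 0, 0, 0],
  ],
  gripper=10,
)

```text
t: 32.95
eef_pos: [0.6255, 0.1976, 0.0099]
tool_rot: [-0.638, 3.073, -0.0]
force: [-0.5, 0.1, 6.1]
grip_width: 0.0159
finger_force: 61.0
```

Request:
apply_moves(
  rows=[
    [0, 0, -10, 0, 0, 0],
    [0, 0, -15, 0, 0, 0],
    [0, 0, -20, 0, 0, 0],
    [0, 0, -25, 0, 0, 0],
    [0, 0, -30, 0, 0, 0],
    [0, 0, -30, 0, 0, 0],
    [0, 0, 0, 0, 0, 0],
  ],
)

```text
t: 33.65
eef_pos: [0.6283, 0.1983, 0.1455]
tool_rot: [-0.636, 3.065, -0.0]
force: [1.2, 0.8, 0.3]
grip_width: 0.0158
finger_force: 60.3
```

```bash
python3 p.py .484 -.344 .14 0 45
python3 - <<'E'
from m import *
for n in ['scene','top']:
    c=cam(n);P=cloud(c)
    g=(c['image'].min(2)>150)&(P[...,2]<.02)&(P[...,2]>.005)&(P[...,0]>.4)&(P[...,0]<.57)&(P[...,1]<-.22)&(P[...,1]>-.47)
    print(n,g.sum(),cv2.minAreaRect(P[g][:,:2].astype(np.float32)))
E
```

```text
t 33.6 pos [0.6283 0.1983 0.1455] psi 113.5 tilt 0.7 w 0.0158 F [1.2 0.8 0.3] j [ 0.2   0.36  1.6   0.    1.17 -1.78] n 15
[[23.2, -29.3, 0.4, 0, 0, 7.6], [19.2, -32.1, 0.4, 0, 0, 7.6], [14.8, -34.4, 0.4, 0, 0, 7.6], [10.1, -36.0, 0.4, 0, 0, 7.6], [5.3, -37.0, 0.4, 0, 0, 7.6], [0.4, -37.4, 0.4, 0, 0, 7.6], [-4.6, -37.1, 0.4, 0, 0, 7.6], [-9.4, -36.2, 0.4, 0, 0, 7.6], [-14.1, -34.6, 0.4, 0, 0, 7.6], [-18.5, -32.5, 0.4, 0, 0, 7.6], [-22.7, -29.8, 0.4, 0, 0, 7.6], [-26.4, -26.5, 0.4, 0, 0, 7.6], [-29.6, -22.8, 0.4, 0, 0, 7.6], [-32.4, -18.7, 0.4, 0, 0, 7.6], [-34.6, -14.3, 0.4, 0, 0, 7.6]]
scene 413 ((0.4850863516330719, -0.34195467829704285), (0.17929942905902863, 0.08413585275411606), 88.82421112060547)
top 226 ((0.4838963747024536, -0.3425631821155548), (0.17887505888938904, 0.0795874148607254), 88.77574157714844)
```

Request:
apply_moves(
  rows=[
    [23, -29, 0, 0, 0, 7.6],
    [19, -32, 0, 0, 0, 7.6],
    [15, -34, 0, 0, 0, 7.6],
    [10, -36, 0, 0, 0, 7.6],
    [5, -37, 0, 0, 0, 7.6],
    [0, -37, 0, 0, 0, 7.6],
    [-5, -37, 0, 0, 0, 7.6],
    [-9, -36, 0, 0, 0, 7.6],
  ],
)

```text
t: 34.55
eef_pos: [0.5452, -0.091, 0.1362]
tool_rot: [-1.013, -2.97, 0.0]
force: [0.8, 0.1, 0.1]
grip_width: 0.016
finger_force: 60.3
```

Request:
apply_moves(
  rows=[
    [-14, -35, 0, 0, 0, 7.6],
    [-19, -32, 0, 0, 0, 7.6],
    [-23, -30, 0, 0, 0, 7.6],
    [-26, -26, 0, 0, 0, 7.6],
    [-30, -23, 0, 0, 0, 7.6],
    [-32, -19, 0, 0, 0, 7.6],
    [-35, -14, 0, 0, 0, 7.6],
    [0, 0, 0, 0, 0, 0],
  ],
)

```text
t: 35.35
eef_pos: [0.4766, -0.3466, 0.1366]
tool_rot: [-2.238, -2.203, 0.003]
force: [-0.0, 0.1, -0.1]
grip_width: 0.016
finger_force: 60.3
```

Request:
apply_moves(
  rows=[
    [0, 0, 0, 0, 0, 0],
    [0, 0, 0, 0, 0, 0],
  ],
)

```text
t: 35.55
eef_pos: [0.4783, -0.3415, 0.1368]
tool_rot: [-2.228, -2.21, -0.001]
force: [0.2, -0.0, 0.1]
grip_width: 0.0158
finger_force: 60.3
```

```bash
python3 p.py .484 -.341 .015 -1 25
```

```text
t 35.5 pos [ 0.4783 -0.3415  0.1368] psi -0.5 tilt 0.2 w 0.0158 F [ 0.2 -0.   0.1] j [-0.74  0.24  1.78  0.    1.13 -0.73] n 5
[[0.1, 1.1, 24.4, 0, 0, 0.1], [0.1, 1.1, 24.4, 0, 0, 0.1], [0.1, 1.1, 24.4, 0, 0, 0.1], [0.1, 1.1, 24.4, 0, 0, 0.1], [0.1, 1.1, 24.4, 0, 0, 0.1]]
```

Request:
apply_moves(
  rows=[
    [0, 5, 20, 0, 0, 0],
    [0, 0, 25, 0, 0, 0],
    [0, 0, 25, 0, 0, 0],
    [0, 0, 22, 0, 0, 0],
    [0, 0, 15, 0, 0, 0],
    [0, 0, 8, 0, 0, 0],
    [0, 0, 3, 0, 0, 0],
    [0, 0, 0, 0, 0, 0],
  ],
)

```text
t: 36.35
eef_pos: [0.4843, -0.3432, 0.0206]
tool_rot: [2.231, 2.211, 0.0]
force: [-0.5, 0.8, 0.0]
grip_width: 0.0162
finger_force: 60.3
```

Request:
apply_moves(
  rows=[
    [0, 0, 2, 0, 0, 0],
    [0, 0, 1, 0, 0, 0],
    [0, 0, 0, 0, 0, 0],
  ],
)

```text
t: 36.65
eef_pos: [0.4842, -0.3436, 0.0179]
tool_rot: [2.232, 2.21, 0.0]
force: [-1.0, 0.4, -0.0]
grip_width: 0.0161
finger_force: 60.3
```

Request:
apply_moves(
  rows=[
    [0, 0, 1, 0, 0, 0],
    [0, 0, 1, 0, 0, 0],
    [0, 0, 1, 0, 0, 0],
    [0, 0, 0, 0, 0, 0],
  ],
)

```text
t: 37.05
eef_pos: [0.4837, -0.3431, 0.0141]
tool_rot: [-2.232, -2.21, 0.0]
force: [-0.0, 0.1, -0.1]
grip_width: 0.016
finger_force: 60.3
```

Request:
apply_moves(
  rows=[
    [0, 0, 1, 0, 0, 0],
    [0, 0, 0, 0, 0, 0],
  ],
)

```text
t: 37.25
eef_pos: [0.4838, -0.3432, 0.0131]
tool_rot: [-2.232, -2.21, 0.0]
force: [0.3, -0.4, -0.9]
grip_width: 0.016
finger_force: 60.3
```

Request:
apply_moves(
  rows=[
    [0, 0, 1, 0, 0, 0],
    [0, 0, 0.5, 0, 0, 0],
    [0, 0, 0, 0, 0, 0],
  ],
)

```text
t: 37.55
eef_pos: [0.484, -0.3432, 0.0129]
tool_rot: [-2.232, -2.21, 0.0]
force: [-1.7, 0.9, 6.7]
grip_width: 0.0159
finger_force: 61.1
```

Request:
apply_moves(
  rows=[
    [0, 0, 0, 0, 0, 0],
    [0, 0, 0, 0, 0, 0],
    [0, 0, 0, 0, 0, 0],
    [0, 0, 0, 0, 0, 0],
    [0, 0, -10, 0, 0, 0],
    [0, 0, -20, 0, 0, 0],
    [0, 0, -35, 0, 0, 0],
    [0, 0, -40, 0, 0, 0],
  ],
  gripper=45,
)

```text
t: 38.35
eef_pos: [0.4829, -0.3423, 0.1169]
tool_rot: [-2.23, -2.208, 0.0]
force: [0.5, -0.1, 0.7]
grip_width: 0.0452
finger_force: 0.0
```

Request:
apply_moves(
  rows=[
    [0, 0, -40, 0, 0, 0],
    [0, 0, -40, 0, 0, 0],
    [0, 0, -20, 0, 0, 0],
    [0, 0, 0, 0, 0, 0],
    [0, 0, 0, 0, 0, 0],
    [0, 0, 0, 0, 0, 0],
  ],
)

```text
t: 38.95
eef_pos: [0.4828, -0.3422, 0.2144]
tool_rot: [-2.229, -2.208, 0.0]
force: [-0.1, -0.5, -0.8]
grip_width: 0.0451
finger_force: 0.0
```

```bash
python3 b.py top; python3 b.py scene s9.png
python3 - <<'E'
from m import *
c=cam('wrist');save(c,'w9.png');P=cloud(c)
g=(P[...,2]>.014)&(P[...,2]<.035)&(abs(P[...,0]-.484)<.05)&(abs(P[...,1]+.342)<.1)
for ce,s,m in blobs(c,g,30,99999): print(s[4],cv2.minAreaRect(P[m][:,:2].astype(np.float32)),np.percentile(P[m][:,2],[5,50,95]))
print(observe()['force'],observe()['t'])
E
```

```text
[288.9  75.7] 1985 ztop 0.0521 [0.9273 0.1018 0.0505] plane [ 0.     0.001 -1.   ]
[331.  160.3] 52 ztop 0.0683 [ 0.6645 -0.0266  0.0667] plane [ 0.025 -0.007 -1.   ]
[313.4 162.4] 54 ztop 0.068 [0.6595 0.0252 0.0663] plane [ 0.069 -0.002  0.998]
[179.  220.6] 144 ztop 0.0768 [0.4861 0.4092 0.075 ] plane [0.    0.002 1.   ]
[204.6 221.5] 133 ztop 0.0773 [0.4844 0.3362 0.0755] plane [0.009 0.01  1.   ]
[380.2 108.4] 144 ztop 0.0756 [0.4895 0.4087 0.0742] plane [-0.01   0.025 -1.   ]
[364.2 119.3] 150 ztop 0.0755 [0.487  0.3358 0.0742] plane [-0.008  0.007 -1.   ]
[348.4 207.7] 117 ztop 0.0677 [0.6617 0.0241 0.0664] plane [0.046 0.041 0.998]
[471.5 262.2] 3635 ztop 0.0515 [0.936  0.0877 0.0501] plane [ 0.  0. -1.]
[336.3 221.6] 112 ztop 0.0674 [ 0.6678 -0.0274  0.0661] plane [-0.029 -0.014 -0.999]
1690 ((0.48464810848236084, -0.34156283736228943), (0.13285274803638458, 0.01743749901652336), 89.15204620361328) [0.01902123 0.02089526 0.0222946 ]
[-0.40200063 -0.88482254 -0.13776455] 39.1
```

View pics/s9.png

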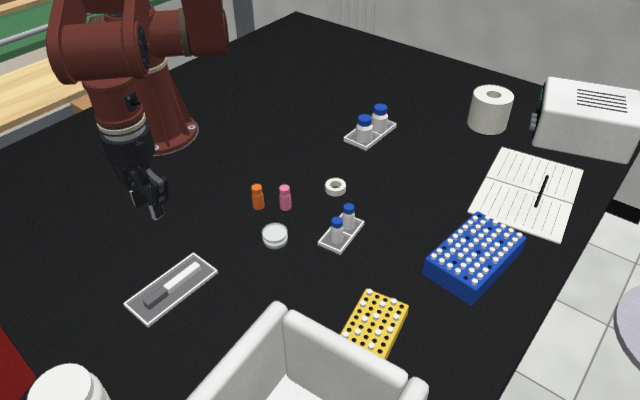

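The scene view shows everything in place. The marker is centred in the long tray (170,287), the vials and bottles stand upright in their bays, and the bystanders haven't moved. Measured offsets are within about 4 mm, so I'm handing in.

```bash
python3 -c "
from station import *
print(sign_off())"
```

```text
the job is handed in; nothing more can be done
None
```

The job is handed in: both vials, both bottles and the marker are in their trays, within about 4 mm of centre by the camera check, with nothing knocked over and the dishes and tape where they were, at about 39 s of the 128 s allowed; no verdict was returned.

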